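# Seat the desk mirror's axle in its stand

## Robot

A 7-joint arm with a two-finger parallel gripper is mounted at the origin on the work surface. World frame = base frame: x ahead of the robot, y to its left, z up, the work surface at z = 0. Lengths are in m, angles in rad, forces in N, time in s.
With the tool pointing down it reaches from about 0.35 to 0.9 m from the base axis. Payload 19.9 kg.
Tool frame: the origin (TCP) lies at the very end of the fingers, on their centre line; the grasp point (between the pads) lies 19 mm behind it (manip.grip_point_offset is the distance from the TCP to the grasp point, in m); z points along the fingers, y is the line along which they close (so a half turn about z gives the same grasp; the last joint's range is limited). The gripper opens to 85 mm and grips with 20 to 120 N. Pads are 22 mm wide; open, the fingers measure 114 mm over their backs; the gripper's body (76 mm by 85 mm) begins 54 mm behind the grasp point. The pads swing forward as they close: fully open they stand 13 mm farther back than shut.
Start: joints at [1.091, 0.417, -0.01, 1.614, 0.005, 1.111, -0.053], TCP at [0.265, -0.566, 0.204] pointing down, gripper open.
Joint ranges: [-2.81, 2.81], [-0.39, 2.02], [-1.27, 1.25], [0.06, 2.57], [-1.19, 4.33], [0.19, 2], [-2.82, 2.82]. Speed limits (rad/s): [1.89, 1.89, 2.39, 2.39, 3.01, 3.01, 3.01].

## Interface

Orientations are given as a 3x3 rotation matrix whose columns are the frame's x, y, z axes.
In Python, from plant import manip gives the robot as it stands. The module is installed in compiled form; this text tells all that it offers.
- The arm moves only by the tool drive_tool, never from a script. Its argument "motion" is text: rows parted by semicolons, each of 7 numbers parted by spaces: the shift along the world's x, y, z in cm, then the turn, a rotation vector about the world's x, y, z in degrees, then the finger opening in cm, from 0 to 8.54. A call has exactly 8 rows; each row is the pose to reach, as a shift and turn from the pose commanded when the call began; what a row does not reach only later rows make up. A row lasts 1/10 s, in which the tool goes at most 50 mm and 8.59 degrees, less where a joint would pass 70% of its speed; a pose out of reach is approached as far as the arm can. A call with a gripper value outside its range is refused whole. The fingers move at their own pace and stop on an object; "force" is the grip in N (left out, the last holds). Time passes only in rows, so rows that repeat a pose let the fingers close, or fill a call up. It gives the time, the measured TCP pose, the force, the opening and the grip force at its end, in the units of the state.
- manip.read_state(): the state, without advancing time (a new reading comes with each control period).
- manip.get_image(name): name is "scene" or "top" or "wrist"; returns the picture (400x640x3 uint8, red, green, blue); there is no depth.
- manip.camera_info(name): a dict with "fovy" (degrees; the focal length in pixels is half the picture's height over the tangent of half this angle, whatever the lens; pixels are square), "cx", "cy" (the principal point, pixels), "cam_to_world" (4x4, takes a point from camera to world coordinates); the wrist camera has in their place "tool_from_camera" (4x4, takes a point from camera to tool coordinates, whose origin is the TCP and whose axes are the flange's). Camera axes: x right, y down, z forward; pixel columns grow to the right and rows downward; lengths in m; the calibration is good to about 2 mm. A picture is of the moment at which its call begins: read the wrist's pose just before it. camera_info takes no time and is no camera call.
- manip.close_job(): hands the job in; it is judged then, once.
Trained networks look in the newest picture that a camera, given by its name, has taken for a name from the list of things; names that differ only in an ending like _2 or _b are one class to them, and where a whole thing is asked for, a point or a joint stands for the part that bears it (a point fixed in the world has none). Each returns a list of dicts, best first, with "confidence" (0 to 1); they miss things now and then, are a little off and sometimes report something else, mostly with a low value. They report only what shows in the picture. A call takes as long as a camera call. They do not tell look-alikes from the thing itself.
- manip.boxes_of(thing, camera): "location" ([column, row] in pixels, amid what is visible of it).
- manip.regions_of(thing, camera): "region" (400x640 bool, what is visible of it) and "location" ([column, row] in pixels, amid what is visible of it).
The state is a dict: "time_s": time; "q": joint angles; "joint_vel": joint speeds; "joint_efforts": joint torques, N m; "ee_pos": TCP position; "tool_rot": TCP orientation; "contact_force": force on the tool from outside, world axes, zero at the start; "torque": the same for the moment, N m; "finger_gap": finger opening in m; "grasp_force": force on a finger pad.
Only numpy, scipy, OpenCV 4.12 (cv2) and the standard library are available. Lean on these libraries where they do the work, as an engineer would, in place of code of your own. Each camera call takes 0.05 s, during which the arm holds its last target. There are 200 camera calls.

## Task

Lift the two-sided desk mirror out of its wooden rest and lower its axle into the two open slots of the metal stand. Press it down gently until both ends have clicked past the catches and sit fully home and level, then let go with the mirror upright. Do not force it (never more than about 50 N on the stand) or disturb the other things on the desk.

Things in the scene. Friction and masses are not known exactly. Their poses are not given: they have to be found in the camera images.
- mirror: Two-sided mirror: wood panel 14 mm thick, 120 wide, flat bottom, round-arched top (radius 60); 0.24-0.39 kg. A steel axle, diameter 10, 178 long, sticks out of both side edges. Origin on the axle's line at mid panel, 62 mm above the bottom, 60 below the top. y along the axle, x square to the faces (alike, either may face front), z up. Grip by the faces just under the top. Hangs upright by itself.
- rest: Fixed grooved block of light wood, 60 mm along x, 110 mm along y, 38 mm high, with an 18 mm wide groove along its y whose floor is 12 mm above the table. Origin: centre of its underside. At the start the mirror stands upright in the groove, its yaw that of the rest.
- base: The mirror stand's fixed round steel foot, 140 mm wide, 14 high; origin at the centre of its underside. A telescopic neck carries a U yoke with the foot's axes: crossbar along y (top at 40-64 mm) and two slotted arms, 12 thick, 33 along x, inner faces 144 apart. The neck's height is set anywhere in a 24 mm range, not reported, and does not give. Load on the stand must stay under 50 N.
- slot_a (a point): Middle of the slot in the stand's +y arm, 78 mm from the foot's axis, at the lowest height the seated axle centre can have: 112 mm over the table. The true seat is 0 to 24 mm above this point (same for both arms) and must be found by feel. The slot is open at the top, 13 mm wide along x, hard flat floor; its flared mouth, 34 mm wide, ends 38 mm above the seated axle centre.
- slot_b (a point): The same in the -y arm. In each slot a sprung roller on the +x side blocks the way: the axle stops on the rollers 14 to 17 mm above its seat and the mirror's weight does not push it through. Pressing down with about 10 to 15 N in all clicks it past both; then the rollers pull it down, until the load rises very sharply on the hard slot floors: creep. If one end stays high, press again on that side.
- pin_a (a point): Point on the mirror's axle 78 mm to the mirror's +y, on the axle's centre line; the part that goes into a slot (either pin in either slot).
- pin_b (a point): The same 78 mm to the mirror's -y.
- mug: Bystander: white mug, 72 mm wide, 85 mm tall, handle on its +y side. Origin at the centre of its underside.
- mouse: Bystander: black computer mouse, 100 x 60 x 32 mm. Origin at the centre of its underside.
- keyboard: Bystander: black keyboard, 430 mm along y, 130 mm along x, 21 mm high. Origin at the centre of its underside.
- notebook: Bystander: closed notebook, 210 x 148 x 15 mm. Origin at the centre of its underside.
- pencup: Bystander: dark steel open cup, 80 mm wide, 100 mm tall. Origin at the centre of its underside.
- stapler: Bystander: black stapler, 130 x 36 x 50 mm. Origin at the centre of its underside.
- plant: Bystander: small plant in a terracotta pot, pot 90 mm wide and 70 mm tall, leaves to 165 mm. Origin at the centre of its underside.
Mind the look-alikes: they are no part of the job. Of the things like the rest, leave any that is orange or purple; of the rest the larger one is meant.

How it is judged:
On the way, in this order (a step that is already met when the one before it is completed fails the run):
1. the mirror is lifted clear of the rest, held by the gripper (z of mirror in the frame of rest above 0.104 m and contact force between the fingers and mirror above 1 N), for 0.2 s.
2. both ends of the axle are pressed home past the catches by the gripper (not dropped in) (contact force between mirror and slot_floor_a above 0.3 N and contact force between mirror and slot_floor_b above 0.3 N and horizontal distance between mirror and base below 0.009 m and angle between the y axis of mirror and the y axis of base, either way round below 0.05 rad and contact force between the fingers and mirror above 1 N), for 0.1 s.
At the end, for the whole second after the job is handed in: Both ends of the axle resting on their slot floors (over 0.3 N on each, below the catches), mirror centred on the stand within 9 mm, axle within 0.05 rad of the stand's y and level within 0.03 rad, mirror upright within 0.35 rad, at rest on the stand, released (contact force between mirror and slot_floor_a above 0.3 N and contact force between mirror and slot_floor_b above 0.3 N and horizontal distance between mirror and base below 0.009 m and angle between the y axis of mirror and the y axis of base, either way round below 0.05 rad and angle between mirror's own y axis and vertical between 1.5408 and 1.6008 rad and angle between mirror's own z axis and vertical below 0.35 rad and linear speed of mirror below 0.03 m/s and contact force between mirror and base above 0.5 N and not (contact force between mirror and the fingers above 0.1 N)); the robot touches nothing.
It fails at once if the stand is loaded by the mirror with more than 50 N (contact force between mirror and base above 50 N).
It fails at once if the mirror is tipped over by more than 0.8 rad (angle between mirror's own z axis and vertical above 0.8 rad).
It fails at once if another thing on the desk is moved by more than 30 mm (distance of any of mug, mouse, keyboard, notebook, pencup, stapler, plant from where it was at the start of the episode above 0.03 m).
It also fails if it takes over 67 s, if anything falls off the work surface, if the arm or the gripper's body presses on something with over 40 N, if the wrist force passes 120 N, or if a joint passes its speed limit or range.

## Working session

There is one attempt and no reset: what is moved stays moved. The work goes in short steps, Python scripts to look and compute and a tool call to move; the robot and the scene stay as the last step left them, time stands still between calls to the robot, and variables do not carry over. Pictures are saved under pics/ and viewed, at most 10 in all, crops included, and the job is handed in when it is done.

Besides the shell and the picture viewer there is one more tool, called as name(argument=value, ...) on one line, values as JSON. drive_tool: Moves the arm, as the interface text tells. Its arguments: {"type":"object","properties":{"motion":{"type":"string"},"force":{"type":"number"}},"required":["motion"]}

```bash
mkdir -p pics; cat > h.py <<'E'
from plant import manip
import numpy as np, cv2
def cam(n):
    i=manip.camera_info(n); f=200/np.tan(np.radians(i["fovy"])/2)
    if "cam_to_world" in i: T=np.array(i["cam_to_world"])
    else:
        s=manip.read_state(); W=np.eye(4); W[:3,:3]=s["tool_rot"]; W[:3,3]=s["ee_pos"]; T=W@np.array(i["tool_from_camera"])
    return f,i["cx"],i["cy"],T
def ray(n,uv,z,c=None):
    f,cx,cy,T=c or cam(n)
    d=T[:3,:3]@np.array([(uv[0]-cx)/f,(uv[1]-cy)/f,1]); return T[:3,3]+d*(z-T[2,3])/d[2]
def proj(n,p,c=None):
    f,cx,cy,T=c or cam(n)
    q=T[:3,:3].T@(np.array(p)-T[:3,3]); return np.array([cx+f*q[0]/q[2],cy+f*q[1]/q[2]])
def save(n,img,s=1): cv2.imwrite("pics/"+n,cv2.resize(img,None,fx=s,fy=s)[:,:,::-1])
E
python3 - <<'E'
from h import *
for n in("top","scene"):
    im=manip.get_image(n); save(n+"0.png",im); np.save(n+"0.npy",im)
    for t in("mirror","rest","base"):
        for d in manip.boxes_of(t,n): print(n,t,np.round(d["location"]),round(d["confidence"],2),np.round(ray(n,d["location"],.03 if t!="mirror" else .1),3))
    print(cam(n)[3].round(2).tolist())
s=manip.read_state();print(s["time_s"],np.round(s["tool_rot"],3).tolist(),s["finger_gap"])
E
```

```text
top mirror [369. 204.] 0.67 [ 0.519 -0.186  0.1  ]
top rest [389. 170.] 0.85 [ 0.667 -0.27   0.03 ]
top rest [379. 271.] 0.67 [ 0.278 -0.234  0.03 ]
top rest [371. 208.] 0.65 [ 0.514 -0.202  0.03 ]
top rest [368. 235.] 0.5 [ 0.411 -0.194  0.03 ]
top base [261. 206.] 0.84 [0.509 0.218 0.03 ]
[[0.03, -0.98, 0.2, 0.19], [-1.0, -0.03, -0.01, 0.01], [0.02, -0.2, -0.98, 1.82], [0.0, 0.0, 0.0, 1.0]]
scene mirror [245. 210.] 0.86 [ 0.539 -0.189  0.1  ]
scene rest [230. 169.] 0.9 [ 0.285 -0.238  0.03 ]
scene rest [249. 230.] 0.69 [ 0.558 -0.187  0.03 ]
scene rest [220. 268.] 0.65 [ 0.679 -0.274  0.03 ]
scene rest [252. 194.] 0.62 [ 0.412 -0.171  0.03 ]
scene rest [154. 249.] 0.41 [ 0.585 -0.462  0.03 ]
scene rest [242. 214.] 0.28 [ 0.491 -0.205  0.03 ]
scene base [377. 198.] 0.91 [0.49  0.221 0.03 ]
[[0.15, 0.74, -0.66, 1.37], [0.99, -0.11, 0.09, -0.11], [-0.01, -0.67, -0.75, 1.04], [0.0, 0.0, 0.0, 1.0]]
0.4 [[0.906, 0.424, -0.0], [0.424, -0.906, 0.0], [-0.0, -0.0, -1.0]] 0.08513038214106018
```

View pics/top0.png

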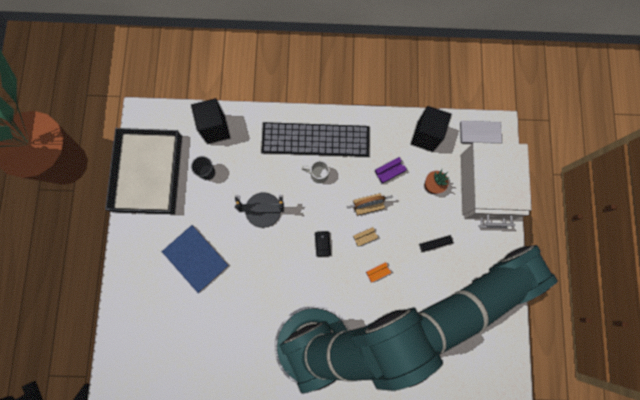

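View pics/scene0.png

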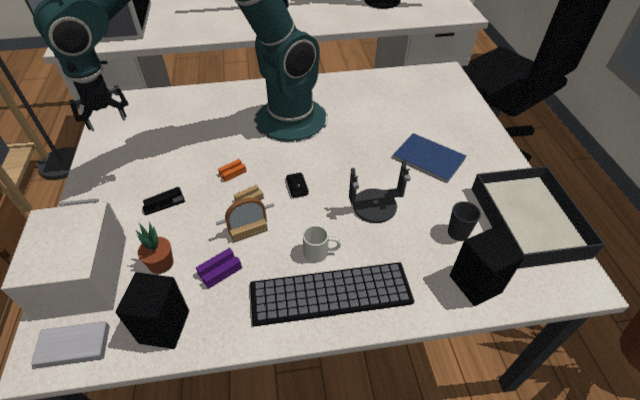

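The top view shows four rest-like blocks. Purple is at (389,170), orange at (379,271), small wood at (366,237) and large wood holding the mirror at (371,206). The large wood one with the mirror is the one I want. The stand is at (262,208).

```bash
python3 - <<'E'
from h import *
a=np.load("top0.npy")[150:290,220:420]; save("crop.png",a,4)
for u,z in(((347,207),.074),((398,201),.074)): print(ray("top",u,z))
print(manip.camera_info("wrist"))
E
```

```text
[ 0.50911028 -0.10722633  0.074     ]
[ 0.53853662 -0.29834755  0.074     ]
{'fovy': 70.61312277544903, 'cx': 322.63146925397086, 'cy': 203.03259207476316, 'tool_from_camera': array([[ 1.46849311e-03, -9.50492033e-01, -3.10745457e-01,
         8.04509962e-02],
       [ 9.99998796e-01,  1.55171742e-03, -2.06075569e-05,
        -1.18512001e-03],
       [ 5.01776458e-04, -3.10745052e-01,  9.50493167e-01,
        -1.69909469e-01],
       [ 0.00000000e+00,  0.00000000e+00,  0.00000000e+00,
         1.00000000e+00]])}
```

View pics/crop.png

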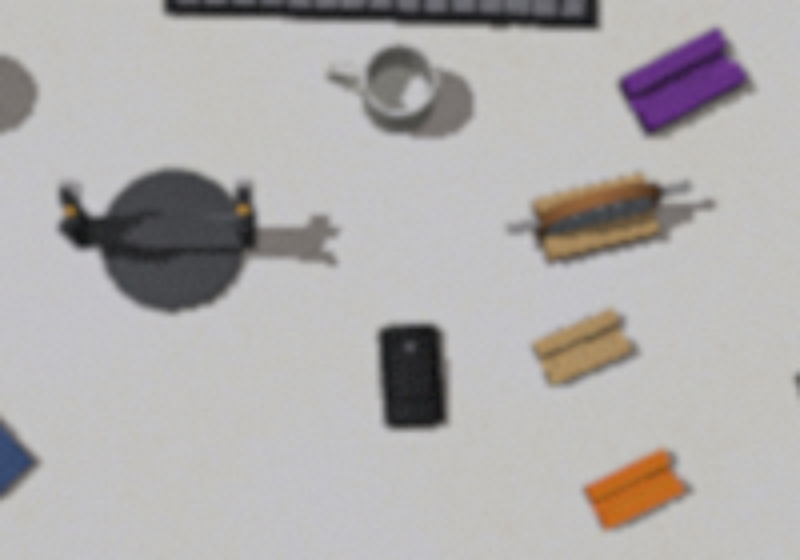

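drive_tool(motion="0 0 4 0 0 0 8.5;0 0 8 0 0 0 8.5;0 0 12 0 0 0 8.5;2 4 16 0 0 8 8.5;4 8 20 0 0 16 8.5;6 12 20 0 0 24 8.5;8 16 20 0 0 32 8.5;10 20 20 0 0 40 8.5")

```text
time_s: 1.2
ee_pos: [0.3654, -0.3645, 0.4045]
tool_rot: [[0.416, 0.909, 0.001], [0.909, -0.416, -0.001], [-0.001, 0.001, -1.0]]
contact_force: [1.5, -0.1, 0.3]
finger_gap: 0.0849
grasp_force: 0.0
```

The crop confirms the choice: the mirror stands in the large wood block, with its axle from (347,207) to (392,196) in the top image, so its yaw is about +13°. Next I go over it for a close look.

drive_tool(motion="3 3 0 0 0 7 8.5;6 6 -2 0 0 14 8.5;9 9 -4 0 0 21 8.5;12 12 -6 0 0 28 8.5;14 15 -8 0 0 34 8.5;15.5 16.5 -10 0 0 38 8.5;15.5 16.5 -10 0 0 38 8.5;15.5 16.5 -10 0 0 38 8.5")

```text
time_s: 2.0
ee_pos: [0.5197, -0.2014, 0.3037]
tool_rot: [[-0.226, 0.974, -0.001], [0.974, 0.226, 0.0], [0.0, -0.001, -1.0]]
contact_force: [1.2, -0.5, 0.2]
finger_gap: 0.0851
grasp_force: 0.0
```

```bash
python3 - <<'E'
from h import *
c=cam("wrist"); s=manip.read_state(); print(s["ee_pos"],s["tool_rot"][1])
im=manip.get_image("wrist"); save("w1.png",im); np.save("w1.npy",im); np.save("c1.npy",np.array([*c[:3],*c[3].ravel()]))
for t in("mirror","pin_a","rest"):
    for d in manip.regions_of(t,"wrist"):
        r=d["region"].astype(np.uint8); k=max(cv2.findContours(r,0,2)[0],key=cv2.contourArea)
        print(t,d["confidence"],d["location"],cv2.minAreaRect(k))
E
```

```text
[ 0.51969655 -0.20140486  0.30374301] [9.74141242e-01 2.25939849e-01 1.60249458e-04]
mirror 0.67 [330.9, 161.8] ((332.7383728027344, 160.9356231689453), (124.21113586425781, 13.250175476074219), 87.87889862060547)
pin_a 0.69 [330.5, 159.9] ((332.8005676269531, 160.91217041015625), (124.33997344970703, 13.252534866333008), 87.20729064941406)
rest 0.96 [255.9, 131.8] ((255.5226593017578, 134.21876525878906), (57.394325256347656, 32.71066665649414), 74.62374877929688)
rest 0.73 [327.6, 158.4] ((318.97320556640625, 160.91030883789062), (72.28899383544922, 14.212597846984863), 87.39744567871094)
rest 0.61 [168.6, 148.0] ((168.6788330078125, 146.42469787597656), (59.421226501464844, 36.13780975341797), 67.16634368896484)
rest 0.57 [398.6, 221.9] ((398.5882873535156, 224.3529510498047), (66.93983459472656, 39.290767669677734), 75.96376037597656)
```

View pics/w1.png

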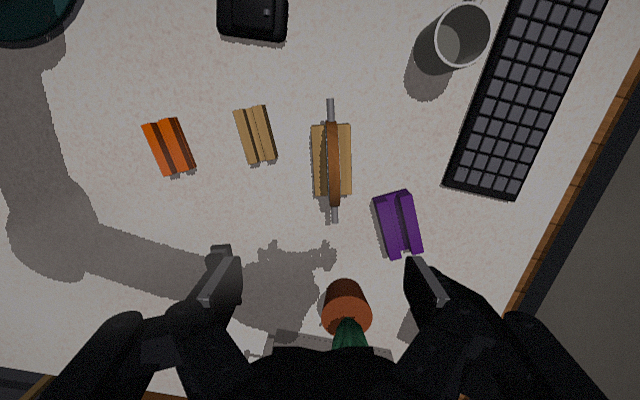

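The wrist view shows the mirror with its axle ends at (331,99) and (335,223), standing in the large light wood rest. The pads point at image y≈290, columns 225 and 420.

```bash
python3 - <<'E'
from h import *
v=np.load("c1.npy"); c=(*v[:3],v[3:].reshape(4,4))
a,b=ray("",(330.5,99),.074,c),ray("",(334.5,223),.074,c)
m=(a+b)/2;d=a-b;print(a,b,m,np.linalg.norm(d),np.degrees(np.arctan2(-d[0],d[1])))
# top of arch as check: project
print(proj("",[m[0],m[1],.134],c), ray("",(333.5,160),.134,c))
E
```

```text
[ 0.50842729 -0.10536895  0.074     ] [ 0.5561972  -0.27641425  0.074     ] [ 0.53231225 -0.1908916   0.074     ] 0.17759071016646186 15.604104335878972
[334.25947555 174.19554503] [ 0.52724437 -0.17419018  0.134     ]
```

drive_tool(motion="0 4.5 0 0 0 0 8.5;0 9 0 0 0 -4 8.5;0 13.5 0 0 0 -8 8.5;-1 18 0 0 0 -12 8.5;-1 22.5 0 0 0 -16 8.5;-1 27 0 0 0 -16 8.5;-1 34 0 0 0 -16 8.5;-1 34 0 0 0 -16 8.5")

```text
time_s: 3.0
ee_pos: [0.5092, 0.1428, 0.3048]
tool_rot: [[0.048, 0.999, 0.001], [0.999, -0.048, 0.001], [0.001, 0.001, -1.0]]
contact_force: [0.2, -0.5, -0.3]
finger_gap: 0.0849
grasp_force: 0.0
```

```bash
python3 - <<'E'
from h import *
c=cam("wrist"); s=manip.read_state(); print(s["ee_pos"],s["tool_rot"][1],s["joint_vel"])
im=manip.get_image("wrist"); save("w2.png",im); np.save("w2.npy",im); np.save("c2.npy",np.array([*c[:3],*c[3].ravel()]))
for t in("base",):
    for d in manip.regions_of(t,"wrist"): print(t,d["confidence"],d["location"])
E
```

```text
[0.50916672 0.14278412 0.30477935] [ 9.98862976e-01 -4.76636487e-02  9.65278464e-04] [-0.27100889  0.12169026 -0.07040656 -0.10986481  0.09545369  0.0317435
 -0.37677743]
base 0.73 [313.8, 111.7]
```

View pics/w2.png

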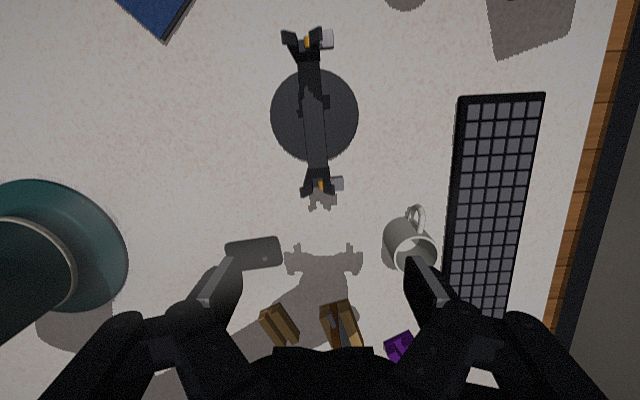

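The stand shows with its foot centre near (314,115), and its arms with orange rollers at (307,42) and (321,186). The arm was still settling, so I retake the picture and zoom in.

```bash
python3 - <<'E'
from h import *
c=cam("wrist"); s=manip.read_state(); print(s["ee_pos"],np.degrees(np.arctan2(s["tool_rot"][1][1],s["tool_rot"][0][1])),np.abs(s["joint_vel"]).max())
im=manip.get_image("wrist"); np.save("w3.npy",im); np.save("c3.npy",np.array([*c[:3],*c[3].ravel()]))
k=im.copy()
k=np.vstack([np.hstack([k[15:75,265:345]]),k[150:210,285:365]]); save("w3.png",k,5)
# foot outline
g=cv2.cvtColor(im,cv2.COLOR_RGB2GRAY); r=((g>40)&(g<95)).astype(np.uint8)
for d in manip.regions_of("base","wrist"):
    m=d["region"].astype(np.uint8)
    print(d["location"],cv2.boundingRect(m))
E
```

```text
[0.50943069 0.14157226 0.30447989] -2.7116440443990886 0.05173585720241545
[313.6, 112.5] (270, 26, 89, 172)
[348.0, 320.3] (318, 299, 46, 50)
```

View pics/w3.png

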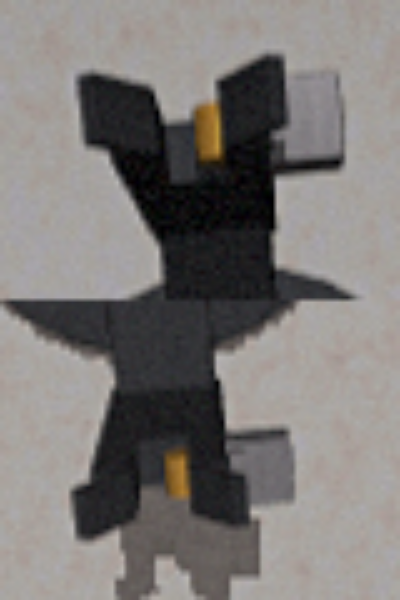

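Crop: the mouth tips of the +y arm centre on image (301.4,34.6), and those of the −y arm on (317.4,191). The sprung rollers are on the +x (right) side.

```bash
python3 - <<'E'
from h import *
v=np.load("c3.npy"); c=(*v[:3],v[3:].reshape(4,4))
for z in(.140,.15,.16,.174):
    a,b=ray("",(301.4,34.6),z,c),ray("",(317.4,191),z,c); d=a-b
    print(z,((a+b)/2).round(4),np.linalg.norm(d).round(4),np.degrees(np.arctan2(-d[0],d[1])).round(2))
# foot: fit circle radius .07 at z=.014 on dark/bright edge points
im=np.load("w3.npy"); g=cv2.GaussianBlur(cv2.cvtColor(im,cv2.COLOR_RGB2GRAY),(3,3),0).astype(int)
P=[]
for r in range(80,152,4):
    row=g[r,255:375]; dk=np.where(row<110)[0]+255
    if r<152: P+= [ray("",(dk.min()-.5,r),.014,c)[:2],ray("",(dk.max()+.5,r),.014,c)[:2]]
from scipy.optimize import least_squares
P=np.array(P); s=least_squares(lambda p:np.hypot(*(P-p[:2]).T)-p[2],[.51,.22,.07],loss="soft_l1",f_scale=.001); print(s.x,np.abs(s.fun).max())
E
```

```text
0.14 [0.4987 0.2144 0.14  ] 0.1699 2.68
0.15 [0.4992 0.2146 0.15  ] 0.1648 2.68
0.16 [0.4996 0.2149 0.16  ] 0.1598 2.68
0.174 [0.5002 0.2152 0.174 ] 0.1527 2.68
[0.49950007 0.2145343  0.06955928] 0.0008666282499946304
```

drive_tool(motion="0 -5 0 0 0 2 8.5;0 -10 0 0 0 6 8.5;0.5 -15 0 0 0 10 8.5;1 -20 0 0 0 14 8.5;1.5 -25 0 0 0 18.3 8.5;2 -30 0 0 0 18.3 8.5;2.3 -33.3 -1 0 0 18.3 8.5;2.3 -33.3 -5 0 0 18.3 8.5")

```text
time_s: 4.0
ee_pos: [0.5331, -0.2022, 0.256]
tool_rot: [[-0.256, 0.967, 0.005], [0.967, 0.256, -0.004], [-0.005, 0.004, -1.0]]
contact_force: [1.1, 0.2, -1.4]
finger_gap: 0.085
grasp_force: 0.0
```

```bash
python3 - <<'E'
from h import *
manip.get_image("wrist");manip.get_image("wrist");manip.get_image("wrist")
c=cam("wrist"); s=manip.read_state(); print(s["ee_pos"],np.degrees(np.arctan2(s["tool_rot"][1][1],s["tool_rot"][0][1])),np.abs(s["joint_vel"]).max())
im=manip.get_image("wrist"); np.save("w4.npy",im); np.save("c4.npy",np.array([*c[:3],*c[3].ravel()]))
m=np.array([.532,-.191,.074]); u=np.array([-np.sin(np.radians(15.6)),np.cos(np.radians(15.6)),0])
for t in(-.089,.089): print(proj("",m+t*u,c))
for t in(-.03,0,.03): print(proj("",m+t*u+[0,0,.06*np.cos(np.arcsin(t/.06))],c))
for d in manip.regions_of("mirror","wrist"): print(d["confidence"],d["location"])
save("w4.png",im)
E
```

```text
[ 0.5312719  -0.19523429  0.25285074] 15.26438717160683 0.056531340425587544
[324.20019404 239.97179498]
[323.79056753 100.43915073]
[324.17418928 211.99687274]
[324.1156669  187.85509631]
[324.0199705  158.27309126]
0.76 [321.9, 171.2]
```

View pics/w4.png

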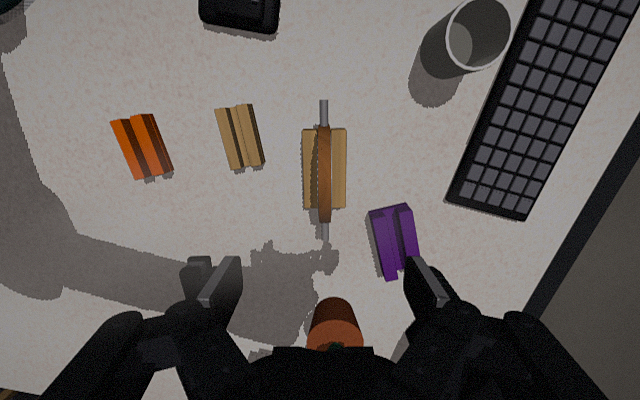

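The axle ends, at (324,99) and (325,241), match the prediction, so I descend and grip.

drive_tool(motion="0 0 -3 0 0 0 8.5;0 0 -6 0 0 0 8.5;0 0 -9 0 0 0 8.5;0 0 -11.5 0 0 0 8.5;0 0 -13.5 0 0 0 8.5;0 0 -15 0 0 0 8.5;0 0 -15.6 0 0 0 8.5;0 0 -15.6 0 0 0 8.5", force=60)

```text
time_s: 5.05
ee_pos: [0.5332, -0.1942, 0.0983]
tool_rot: [[-0.266, 0.964, 0.0], [0.964, 0.266, -0.0], [-0.0, 0.0, -1.0]]
contact_force: [0.9, -0.2, 0.7]
finger_gap: 0.085
grasp_force: 0.0
```

drive_tool(motion="0 0 0 0 0 0 6;0 0 0 0 0 0 4;0 0 0 0 0 0 2.5;0 0 0 0 0 0 1;0 0 0 0 0 0 0.5;0 0 0 0 0 0 0.5;0 0 0 0 0 0 0.5;0 0 0 0 0 0 0.5", force=60)

```text
time_s: 5.85
ee_pos: [0.5331, -0.1944, 0.0983]
tool_rot: [[-0.265, 0.964, 0.001], [0.964, 0.265, -0.0], [-0.0, 0.0, -1.0]]
contact_force: [-0.3, 0.8, 5.3]
finger_gap: 0.012
grasp_force: 59.3
```

drive_tool(motion="0 0 1 0 0 0 0.5;0 0 2.5 0 0 0 0.5;0 0 4.5 0 0 0 0.5;0 0 7 0 0 0 0.5;0 0 10 0 0 0 0.5;0 0 13 0 0 0 0.5;0 0 16 0 0 0 0.5;0 0 18 0 0 0 0.5")

```text
time_s: 6.65
ee_pos: [0.5331, -0.1942, 0.2813]
tool_rot: [[-0.266, 0.964, 0.002], [0.964, 0.266, -0.001], [-0.002, 0.002, -1.0]]
contact_force: [0.2, -0.1, -3.1]
finger_gap: 0.0115
grasp_force: 59.0
```

drive_tool(motion="0 4 0 0 0 -2 0.5;-0.5 8 0 0 0 -4 0.5;-1 12 0 0 0 -6 0.5;-1.5 17 0 0 0 -8 0.5;-2 22 0 0 0 -10 0.5;-2.5 27 0 0 0 -12 0.5;-3 32 0 0 0 -12.9 0.5;-3.3 36 0 0 0 -12.9 0.5")

```text
time_s: 7.45
ee_pos: [0.4988, 0.1685, 0.2793]
tool_rot: [[-0.044, 0.999, 0.001], [0.999, 0.044, -0.0], [-0.0, 0.001, -1.0]]
contact_force: [0.6, -0.4, -2.3]
finger_gap: 0.0122
grasp_force: 58.9
```

drive_tool(motion="0 2.5 0 0 0 0 0.5;0 4.5 0 0 0 0 0.5;0 4.5 0 0 0 0 0.5;0 4.5 0 0 0 0 0.5;0 4.5 0 0 0 0 0.5;0 4.5 0 0 0 0 0.5;0 4.5 0 0 0 0 0.5;0 4.5 0 0 0 0 0.5")

```text
time_s: 8.25
ee_pos: [0.4999, 0.2103, 0.2779]
tool_rot: [[-0.043, 0.999, 0.0], [0.999, 0.043, -0.0], [-0.0, 0.0, -1.0]]
contact_force: [0.3, 0.1, -2.0]
finger_gap: 0.012
grasp_force: 59.0
```

```bash
python3 - <<'E'
from h import *
c=cam("wrist"); s=manip.read_state(); print(s["ee_pos"],np.round(s["tool_rot"],3),np.degrees(np.arctan2(s["tool_rot"][1][1],s["tool_rot"][0][1])),np.abs(s["joint_vel"]).max(),s["contact_force"])
im=manip.get_image("wrist"); np.save("w5.npy",im); np.save("c5.npy",np.array([*c[:3],*c[3].ravel()]))
save("w5.png",im); 
for d in manip.regions_of("mirror","wrist"): print(d["confidence"],d["location"])
E
```

```text
[0.49988506 0.2102932  0.27793941] [[-0.043  0.999  0.   ]
 [ 0.999  0.043 -0.   ]
 [-0.     0.    -1.   ]] 2.453603843000506 0.0024528375723066216 [ 0.25110062  0.09259624 -1.98575521]
0.7 [321.4, 208.6]
```

View pics/w5.png

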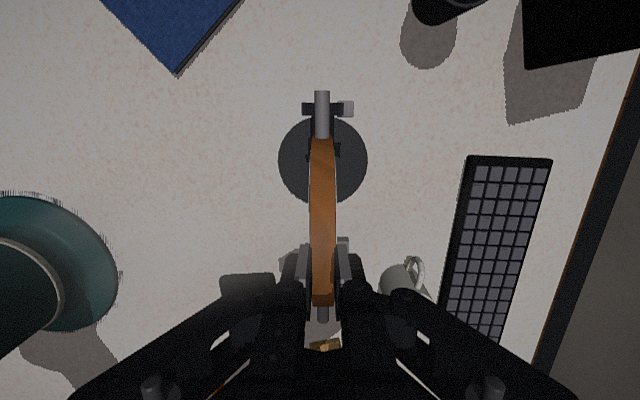

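The mirror is held upright above the stand. Its axle ends are at (322,91) and (323,322), and the stand's far arm shows at (322,106).

```bash
python3 - <<'E'
from h import *
v=np.load("c5.npy"); c=(*v[:3],v[3:].reshape(4,4))
for z in(.246,.25,.254,.258):
    a,b=ray("",(322,91),z,c),ray("",(323,322),z,c); d=a-b
    print(z,a.round(4),b.round(4),((a+b)/2).round(4),np.linalg.norm(d).round(4),np.degrees(np.arctan2(-d[0],d[1])).round(2))
im=np.load("w5.npy")[80:150:5,300:350].mean(2).astype(int); 
g=cv2.cvtColor(np.load("w5.npy"),cv2.COLOR_RGB2GRAY)
print(g[84:100,322]); print(g[312:330,323]); print(g[94,308:338]);print(g[318,310:336])
E
```

```text
0.246 [0.4956 0.3039 0.246 ] [0.5046 0.1165 0.246 ] [0.5001 0.2102 0.246 ] 0.1876 2.76
0.25 [0.4956 0.3036 0.25  ] [0.5045 0.12   0.25  ] [0.5    0.2118 0.25  ] 0.1839 2.76
0.254 [0.4956 0.3034 0.254 ] [0.5043 0.1234 0.254 ] [0.5    0.2134 0.254 ] 0.1801 2.76
0.258 [0.4956 0.3031 0.258 ] [0.5042 0.1269 0.258 ] [0.4999 0.215  0.258 ] 0.1764 2.76
[156 158 160 162 160 158 135 108 110 118 113 115 117 116 111 114]
[56 52 55 54 56 53 53 56 56 55 54 64 91 92 86 89 89 87]
[160 156 157 158 157 169  81  60  81  89  96 101 103 109 113 104 100  94
  91  85  71  65 158 164 156 157 156 157 156 156]
[99 93 94 92 90 92 95 49 40 58 48 65 57 53 57 53 55 46 34 94 90 89 88 92
 94 99]
```

drive_tool(motion="0 0.1 -2 0 0 0 0.5;0 0.1 -4 0 0 0 0.5;0 0.1 -6 0 0 0 0.5;0 0.1 -7.5 0 0 0 0.5;0 0.1 -8.3 0 0 0 0.5;0 0.1 -8.6 0 0 0 0.5;0 0.1 -8.8 0 0 0 0.5;0 0.1 -9 0 0 0 0.5", force=45)

```text
time_s: 9.15
ee_pos: [0.5002, 0.2119, 0.1884]
tool_rot: [[-0.043, 0.999, 0.001], [0.999, 0.043, 0.0], [0.0, 0.001, -1.0]]
contact_force: [0.0, 0.8, -1.5]
finger_gap: 0.0118
grasp_force: 58.9
```

drive_tool(motion="0 0 -0.1 0 0 0 0.5;0 0 -0.2 0 0 0 0.5;0 0 -0.3 0 0 0 0.5;0 0 -0.4 0 0 0 0.5;0 0 -0.5 0 0 0 0.5;0 0 -0.6 0 0 0 0.5;0 0 -0.6 0 0 0 0.5;0 0 -0.6 0 0 0 0.5")

```text
time_s: 9.95
ee_pos: [0.4998, 0.2117, 0.1818]
tool_rot: [[-0.043, 0.999, -0.0], [0.999, 0.043, -0.0], [-0.0, -0.0, -1.0]]
contact_force: [0.2, 0.9, -2.4]
finger_gap: 0.0118
grasp_force: 58.9
```

drive_tool(motion="0 0 -0.1 0 0 0 0.5;0 0 -0.2 0 0 0 0.5;0 0 -0.3 0 0 0 0.5;0 0 -0.4 0 0 0 0.5;0 0 -0.5 0 0 0 0.5;0 0 -0.5 0 0 0 0.5;0 0 -0.5 0 0 0 0.5;0 0 -0.5 0 0 0 0.5")

```text
time_s: 10.75
ee_pos: [0.4998, 0.2117, 0.1769]
tool_rot: [[-0.043, 0.999, -0.0], [0.999, 0.043, -0.0], [-0.0, -0.0, -1.0]]
contact_force: [-0.2, 0.8, -2.1]
finger_gap: 0.0118
grasp_force: 58.9
```

drive_tool(motion="0 0 -0.1 0 0 0 0.5;0 0 -0.2 0 0 0 0.5;0 0 -0.3 0 0 0 0.5;0 0 -0.3 0 0 0 0.5;0 0 -0.3 0 0 0 0.5;0 0 -0.3 0 0 0 0.5;0 0 -0.3 0 0 0 0.5;0 0 -0.3 0 0 0 0.5")

```text
time_s: 11.55
ee_pos: [0.4998, 0.2117, 0.1739]
tool_rot: [[-0.043, 0.999, -0.0], [0.999, 0.043, -0.0], [-0.0, -0.0, -1.0]]
contact_force: [0.3, 0.6, -2.3]
finger_gap: 0.0121
grasp_force: 58.9
```

drive_tool(motion="0 0 -0.1 0 0 0 0.5;0 0 -0.2 0 0 0 0.5;0 0 -0.3 0 0 0 0.5;0 0 -0.3 0 0 0 0.5;0 0 -0.3 0 0 0 0.5;0 0 -0.3 0 0 0 0.5;0 0 -0.3 0 0 0 0.5;0 0 -0.3 0 0 0 0.5")

```text
time_s: 12.35
ee_pos: [0.4998, 0.2117, 0.1709]
tool_rot: [[-0.043, 0.999, -0.0], [0.999, 0.043, -0.0], [-0.0, -0.0, -1.0]]
contact_force: [0.1, 0.0, -2.8]
finger_gap: 0.0115
grasp_force: 58.9
```

drive_tool(motion="0 0 -0.1 0 0 0 0.5;0 0 -0.2 0 0 0 0.5;0 0 -0.2 0 0 0 0.5;0 0 -0.2 0 0 0 0.5;0 0 -0.2 0 0 0 0.5;0 0 -0.2 0 0 0 0.5;0 0 -0.2 0 0 0 0.5;0 0 -0.2 0 0 0 0.5")

```text
time_s: 13.15
ee_pos: [0.4995, 0.2117, 0.1688]
tool_rot: [[-0.043, 0.999, -0.001], [0.999, 0.043, -0.0], [-0.0, -0.001, -1.0]]
contact_force: [-5.8, -0.4, 3.1]
finger_gap: 0.012
grasp_force: 59.7
```

drive_tool(motion="0 0 -0.1 0 0 0 0.5;0 0 -0.2 0 0 0 0.5;0 0 -0.2 0 0 0 0.5;0 0 -0.2 0 0 0 0.5;0 0 -0.2 0 0 0 0.5;0 0 -0.2 0 0 0 0.5;0 0 -0.2 0 0 0 0.5;0 0 -0.2 0 0 0 0.5")

```text
time_s: 13.95
ee_pos: [0.4994, 0.2115, 0.1667]
tool_rot: [[-0.043, 0.999, -0.001], [0.999, 0.043, -0.0], [-0.0, -0.001, -1.0]]
contact_force: [-5.9, -0.3, 2.8]
finger_gap: 0.0118
grasp_force: 59.6
```

drive_tool(motion="0 0 -0.1 0 0 0 0.5;0 0 -0.2 0 0 0 0.5;0 0 -0.2 0 0 0 0.5;0 0 -0.2 0 0 0 0.5;0 0 -0.2 0 0 0 0.5;0 0 -0.2 0 0 0 0.5;0 0 -0.2 0 0 0 0.5;0 0 -0.2 0 0 0 0.5")

```text
time_s: 14.75
ee_pos: [0.4994, 0.2115, 0.1646]
tool_rot: [[-0.043, 0.999, -0.001], [0.999, 0.043, -0.001], [-0.0, -0.001, -1.0]]
contact_force: [-5.4, -1.6, 1.0]
finger_gap: 0.0121
grasp_force: 59.4
```

drive_tool(motion="0 0 -0.1 0 0 0 0.5;0 0 -0.2 0 0 0 0.5;0 0 -0.3 0 0 0 0.5;0 0 -0.3 0 0 0 0.5;0 0 -0.3 0 0 0 0.5;0 0 -0.3 0 0 0 0.5;0 0 -0.3 0 0 0 0.5;0 0 -0.3 0 0 0 0.5")

```text
time_s: 15.55
ee_pos: [0.4993, 0.2114, 0.1614]
tool_rot: [[-0.043, 0.999, -0.001], [0.999, 0.043, -0.001], [-0.0, -0.001, -1.0]]
contact_force: [-5.9, -1.0, -2.6]
finger_gap: 0.0119
grasp_force: 59.0
```

drive_tool(motion="0 0 -0.1 0 0 0 0.5;0 0 -0.2 0 0 0 0.5;0 0 -0.2 0 0 0 0.5;0 0 -0.2 0 0 0 0.5;0 0 -0.2 0 0 0 0.5;0 0 -0.2 0 0 0 0.5;0 0 -0.2 0 0 0 0.5;0 0 -0.2 0 0 0 0.5")

```text
time_s: 16.35
ee_pos: [0.4993, 0.2114, 0.1594]
tool_rot: [[-0.043, 0.999, -0.001], [0.999, 0.043, -0.001], [-0.001, -0.001, -1.0]]
contact_force: [-5.1, -1.2, -4.5]
finger_gap: 0.0117
grasp_force: 58.8
```

drive_tool(motion="0 0 -0.05 0 0 0 0.5;0 0 -0.1 0 0 0 0.5;0 0 -0.15 0 0 0 0.5;0 0 -0.2 0 0 0 0.5;0 0 -0.2 0 0 0 0.5;0 0 -0.2 0 0 0 0.5;0 0 -0.2 0 0 0 0.5;0 0 -0.2 0 0 0 0.5")

```text
time_s: 17.15
ee_pos: [0.4993, 0.2114, 0.1574]
tool_rot: [[-0.043, 0.999, -0.001], [0.999, 0.043, -0.001], [-0.0, -0.001, -1.0]]
contact_force: [-4.6, -1.4, -5.2]
finger_gap: 0.0118
grasp_force: 58.7
```

drive_tool(motion="0 0 -0.05 0 0 0 0.5;0 0 -0.1 0 0 0 0.5;0 0 -0.1 0 0 0 0.5;0 0 -0.1 0 0 0 0.5;0 0 -0.1 0 0 0 0.5;0 0 -0.1 0 0 0 0.5;0 0 -0.1 0 0 0 0.5;0 0 -0.1 0 0 0 0.5")

```text
time_s: 17.95
ee_pos: [0.4992, 0.2114, 0.1563]
tool_rot: [[-0.043, 0.999, -0.002], [0.999, 0.043, -0.001], [-0.001, -0.002, -1.0]]
contact_force: [-5.2, -1.6, -6.9]
finger_gap: 0.012
grasp_force: 58.4
```

drive_tool(motion="0 0 -0.05 0 0 0 0.5;0 0 -0.1 0 0 0 0.5;0 0 -0.1 0 0 0 0.5;0 0 -0.1 0 0 0 0.5;0 0 -0.1 0 0 0 0.5;0 0 -0.1 0 0 0 0.5;0 0 -0.1 0 0 0 0.5;0 0 -0.1 0 0 0 0.5")

```text
time_s: 18.75
ee_pos: [0.4993, 0.2114, 0.1554]
tool_rot: [[-0.043, 0.999, -0.001], [0.999, 0.043, -0.001], [-0.0, -0.001, -1.0]]
contact_force: [-4.2, -1.7, -7.9]
finger_gap: 0.0119
grasp_force: 58.2
```

drive_tool(motion="0 0 -0.05 0 0 0 0.5;0 0 -0.05 0 0 0 0.5;0 0 -0.05 0 0 0 0.5;0 0 -0.05 0 0 0 0.5;0 0 -0.05 0 0 0 0.5;0 0 -0.05 0 0 0 0.5;0 0 -0.05 0 0 0 0.5;0 0 -0.05 0 0 0 0.5")

```text
time_s: 19.55
ee_pos: [0.4994, 0.2115, 0.155]
tool_rot: [[-0.043, 0.999, -0.001], [0.999, 0.043, -0.0], [-0.0, -0.001, -1.0]]
contact_force: [-5.2, -1.2, -8.8]
finger_gap: 0.0119
grasp_force: 58.2
```

drive_tool(motion="0 0 -0.05 0 0 0 0.5;0 0 -0.05 0 0 0 0.5;0 0 -0.05 0 0 0 0.5;0 0 -0.05 0 0 0 0.5;0 0 -0.05 0 0 0 0.5;0 0 -0.05 0 0 0 0.5;0 0 -0.05 0 0 0 0.5;0 0 -0.05 0 0 0 0.5")

```text
time_s: 20.35
ee_pos: [0.4997, 0.2115, 0.1547]
tool_rot: [[-0.043, 0.999, -0.0], [0.999, 0.043, -0.0], [-0.0, -0.0, -1.0]]
contact_force: [-4.8, -2.0, -9.2]
finger_gap: 0.0114
grasp_force: 58.1
```

drive_tool(motion="0 0 -0.05 0 0 0 0.5;0 0 -0.05 0 0 0 0.5;0 0 -0.05 0 0 0 0.5;0 0 -0.05 0 0 0 0.5;0 0 -0.05 0 0 0 0.5;0 0 -0.05 0 0 0 0.5;0 0 -0.05 0 0 0 0.5;0 0 -0.05 0 0 0 0.5")

```text
time_s: 21.15
ee_pos: [0.4999, 0.2116, 0.1544]
tool_rot: [[-0.043, 0.999, -0.0], [0.999, 0.043, -0.0], [-0.0, -0.0, -1.0]]
contact_force: [-3.6, -2.0, -4.7]
finger_gap: 0.0118
grasp_force: 58.6
```

drive_tool(motion="0 0 -0.05 0 0 0 0.5;0 0 -0.05 0 0 0 0.5;0 0 -0.05 0 0 0 0.5;0 0 -0.05 0 0 0 0.5;0 0 -0.05 0 0 0 0.5;0 0 -0.05 0 0 0 0.5;0 0 -0.05 0 0 0 0.5;0 0 -0.05 0 0 0 0.5")

```text
time_s: 21.95
ee_pos: [0.5001, 0.2117, 0.1543]
tool_rot: [[-0.043, 0.999, 0.001], [0.999, 0.043, 0.0], [-0.0, 0.001, -1.0]]
contact_force: [-5.4, -3.5, 0.9]
finger_gap: 0.0119
grasp_force: 59.4
```

drive_tool(motion="0 0 -0.05 0 0 0 0.5;0 0 -0.05 0 0 0 0.5;0 0 -0.05 0 0 0 0.5;0 0 -0.05 0 0 0 0.5;0 0 -0.05 0 0 0 0.5;0 0 -0.05 0 0 0 0.5;0 0 -0.05 0 0 0 0.5;0 0 -0.05 0 0 0 0.5")

```text
time_s: 22.75
ee_pos: [0.5004, 0.2118, 0.1542]
tool_rot: [[-0.043, 0.999, 0.001], [0.999, 0.043, 0.0], [-0.0, 0.001, -1.0]]
contact_force: [-5.9, -4.3, 6.4]
finger_gap: 0.0118
grasp_force: 60.2
```

drive_tool(motion="0 0 -0.05 0 0 0 0.5;0 0 -0.05 0 0 0 0.5;0 0 -0.05 0 0 0 0.5;0 0 -0.05 0 0 0 0.5;0 0 -0.05 0 0 0 0.5;0 0 -0.05 0 0 0 0.5;0 0 -0.05 0 0 0 0.5;0 0 -0.05 0 0 0 0.5")

```text
time_s: 23.55
ee_pos: [0.5007, 0.2118, 0.1541]
tool_rot: [[-0.043, 0.999, 0.002], [0.999, 0.043, 0.0], [-0.0, 0.002, -1.0]]
contact_force: [-6.2, -5.1, 12.7]
finger_gap: 0.0117
grasp_force: 61.0
```

```bash
python3 - <<'E'
from h import *
s=manip.read_state(); print(s["ee_pos"],s["contact_force"],s["torque"])
save("s5.png",manip.get_image("scene")[120:240,320:450],6)
E
```

```text
[0.50065499 0.21176941 0.15411493] [-6.18755671 -5.08172051 12.72771849] [-1.17255698  1.91567031 -0.06015559]
```

View pics/s5.png

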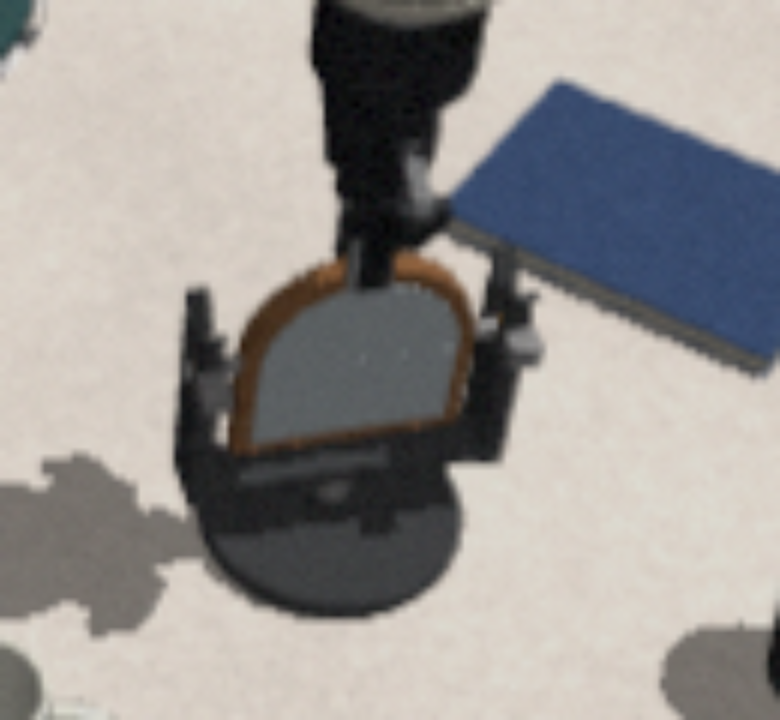

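The scene crop shows the mirror between the arms with its bottom edge roughly parallel to the crossbar. To check for tilt, I see whether the mirror has shifted in the gripper since the lift.

```bash
python3 - <<'E'
from h import *
a=cv2.cvtColor(np.load("w5.npy"),cv2.COLOR_RGB2GRAY); im=manip.get_image("wrist"); np.save("w6.npy",im); b=cv2.cvtColor(im,cv2.COLOR_RGB2GRAY)
print(b[84:104,322]); print(b[308:330,323]); print(b[94,308:338])
A=np.load("w5.npy")[80:330,300:345]; B=im[80:330,300:345]
def wood(x): return (x[...,0].astype(int)-x[...,2]>35)
for X in(A,B):
    w=wood(X); r=np.where(w.sum(1)>6)[0]; print(80+r.min(),80+r.max(),[(80+k,300+np.where(w[k])[0].min(),300+np.where(w[k])[0].max()) for k in range(60,220,25) if w[k].any()])
save("w6.png",np.hstack([A,np.zeros((250,10,3),np.uint8),B]),2.4)
E
```

```text
[152 153 149 152 153 153 119  93  94  98  95 100  99  96  95  96  95  89
  69  58]
[44 40 42 35 39 45 45 50 51 49 51 50 51 51 49 52 75 89 89 91 85 85]
[155 153 158 169  67  58  82  83  96  95 102 107 111 103  95  97  86  80
  58  90 156 151 149 152 152 153 151 155 152 149]
138 304 [(140, np.int64(312), np.int64(332)), (165, np.int64(310), np.int64(334)), (190, np.int64(310), np.int64(334)), (215, np.int64(310), np.int64(335)), (240, np.int64(310), np.int64(335)), (265, np.int64(312), np.int64(333)), (290, np.int64(312), np.int64(333))]
102 321 [(140, np.int64(310), np.int64(330)), (165, np.int64(310), np.int64(333)), (190, np.int64(310), np.int64(334)), (215, np.int64(310), np.int64(335)), (240, np.int64(310), np.int64(335)), (265, np.int64(312), np.int64(333)), (290, np.int64(312), np.int64(333))]
```

View pics/w6.png

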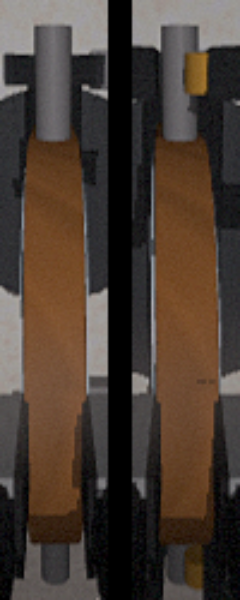

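Both axle ends sit unmoved in the grip, and both orange rollers now lie over the axle, at (325,110) and (325,317) on the wrist image. Both ends are below the catches and level. I give one slight extra press, relax, and open.

drive_tool(motion="0 0 -0.02 0 0 0 0.5;0 0 -0.05 0 0 0 0.5;0 0 -0.05 0 0 0 0.5;0 0 -0.05 0 0 0 0.5;0 0 -0.05 0 0 0 0.5;0 0 0 0 0 0 0.5;0 0 0.05 0 0 0 0.5;0 0 0.1 0 0 0 0.5")

```text
time_s: 24.45
ee_pos: [0.5001, 0.2117, 0.1544]
tool_rot: [[-0.043, 0.999, 0.001], [0.999, 0.043, 0.0], [-0.0, 0.001, -1.0]]
contact_force: [-5.2, -2.2, -3.5]
finger_gap: 0.0115
grasp_force: 58.9
```

drive_tool(motion="0 0 0 0 0 0 1.4;0 0 0 0 0 0 1.8;0 0 0 0 0 0 2.4;0 0 0 0 0 0 3.2;0 0 0 0 0 0 4.5;0 0 0 0 0 0 5.5;0 0 0 0 0 0 5.5;0 0 0 0 0 0 5.5")

```text
time_s: 25.25
ee_pos: [0.4998, 0.2117, 0.1539]
tool_rot: [[-0.043, 0.999, -0.0], [0.999, 0.043, -0.0], [-0.0, -0.0, -1.0]]
contact_force: [-0.2, -0.0, 0.4]
finger_gap: 0.0547
grasp_force: 0.0
```

drive_tool(motion="0 0 1 0 0 0 5.5;0 0 2 0 0 0 5.5;0 0 4 0 0 0 5.5;0 0 6 0 0 0 5.5;0 0 8 0 0 0 5.5;0 0 10 0 0 0 5.5;0 0 12 0 0 0 5.5;0 0 12 0 0 0 5.5")

```text
time_s: 26.05
ee_pos: [0.5007, 0.2124, 0.2773]
tool_rot: [[-0.043, 0.999, 0.004], [0.999, 0.043, 0.001], [0.001, 0.004, -1.0]]
contact_force: [0.4, 0.2, -0.6]
finger_gap: 0.0551
grasp_force: 0.0
```

```bash
python3 - <<'E'
from h import *
for _ in range(10): manip.get_image("wrist")
c=cam("wrist"); im=manip.get_image("wrist"); print(manip.read_state()["contact_force"])
for d in manip.regions_of("mirror","wrist"): print(d["confidence"],d["location"],cv2.boundingRect(d["region"].astype(np.uint8)))
B=np.array([.4998,.215,.129]); u=np.array([-np.sin(.047),np.cos(.047),0])
for t in(-.089,.089): print(proj("",B+t*u,c))
print(proj("",B+[0,0,.06],c),proj("",B+[0,0,.06]+.03*u,c))
b=im.astype(int); w=(b[...,0]-b[...,2]>35)
for r in range(60,300,20):
    k=np.where(w[r,290:360])[0]; print(r,k.min()+290 if len(k) else None,k.max()+290 if len(k) else None)
E
```

```text
[ 0.29313245 -0.05558947  0.38017893]
0.74 [318.0, 177.5] (312, 100, 18, 153)
[322.83296849 252.12166349]
[322.51554924  99.58547876]
[322.65914096 197.716538  ] [322.59127077 166.15795937]
60 None None
80 None None
100 None None
120 None None
140 314 327
160 313 327
180 313 327
200 313 327
220 314 327
240 None None
260 None None
280 None None
```

The axle ends, at rows 100 and 253, match the seated and level prediction, and the mirror stands upright and free. I'm handing it in.

```bash
python3 -c "
from plant import manip
print(manip.close_job())"
```

```text
the job is handed in; nothing more can be done
None
```

The mirror's axle was pressed past both catches in the stand, the mirror was released upright and level, and the job is handed in; the hand-in did not report the judging result.

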